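Unlock the jewellery box on the dresser

TASK

Unlock the jewellery box: take the steel key from its wooden stand and hold it to the lock in the box's sloping lid, pressing lightly and turning it until the blade drops into the slot. With the key fully home, turn it clockwise as far as it goes, so that its blade points straight up the slope, and leave it standing in the lock. Do not disturb the other things on the tray.

Things in the scene. Friction and masses are not known exactly. Their poses are not given: they have to be found in the camera images.
- key: Loose steel key, 118 mm long, about 90 g, standing blade down in the key stand, 25 mm of blade inside it. Origin: centre of the blade's end; z runs up the key, x across the blade's width. Flat blade 24 mm (x) by 10 mm (y) up to z = 46 mm, its last 8 mm tapered to 18 by 4 mm at the end; collar 18 mm across to 50 mm, shank 12 mm thick to 78 mm, then the bow. A half turn about z makes no difference.
- key_bow (a point): Centre of the key's bow (the grip), 98 mm above its origin: a flat block 44 mm (key x) by 12 mm (key y) by 40 mm tall, from z = 78 to 118 mm, in the plane of the blade. Grip it across its 12 mm. Axes as the key's.
- key_stand: Fixed bamboo block 64 (x) by 50 (y) by 40 mm high on the tray, with an upright slot in its top 26 by 12 mm, long in x, 25 mm deep, that holds the key. Origin: centre of its underside.
- jewel_box: Fixed brown wooden wedge-shaped jewellery box, 170 mm deep (x), 190 mm wide (y); 45 mm high at the front (-x side, towards the robot), 135 mm at the back (+x). The lid is the slope on top, 28 degrees from level, facing up and towards the robot. Origin: centre of its underside.
- lock: Lock in the middle of the sloping lid, fixed to the box: a steel plug 36 mm across with a slot, in a brass ring (inside diameter 36 mm, outside 68 mm) that stands 4 mm out of the lid. Origin: on its axis, level with the plug's face and the lid, 90 mm above the box's underside. z points squarely out of the lid (28 degrees from vertical), x straight up the slope, y level to the left.
- lock_seat (a point): Floor centre of the plug's slot (27.5 by 13.5 mm, 36 mm deep): the key's origin lies here when home. Axes as the lock's. The plug is stiff (0.18 N m): a press under 10 N does not turn it. Locked, the slot lies 43 to 69 degrees anticlockwise of straight up the slope, seen from outside (positive about z), angle not reported. It turns clockwise to a stop straight up the slope: unlocked.
- tier_stand: Three-tier white ceramic jewellery stand, 216 mm high, lowest dish 124 mm in diameter, loose at the back of the tray: leave alone. Origin: centre of its underside.
- cloche: Glass cloche with a knob, 80 mm in diameter, 115 mm high, loose on the tray: leave alone. Origin: centre of its underside.
- lip_balm: Red plastic lip balm case, 34 mm in diameter, 70 mm high, standing loose on the tray: leave alone. Origin: centre of its underside.
- tray: Fixed square bamboo tray 300 by 300 mm with a rim 22 mm high and a floor 6 mm thick, holding the key stand, the tiers, the cloche and the lip balm. Origin: centre of its underside.
Not all that is in view belongs to the job. There is more than one size of the key; the one meant has the size given above.

How it is judged:
On the way:
1. the key's blade has dropped fully into the lock's slot, still locked (distance between key and lock_seat below 0.008 m and angle between the z axis of key and the z axis of lock, either way round below 0.3 rad and angle between the x axis of key and the x axis of lock, either way round above 0.45 rad), for 0.1 s.
At the end, for the whole second after the job is handed in: The key stands fully home in the lock at rest (its end within 8 mm of the slot's floor centre, its axis within 0.3 rad of the lock's axis), turned to the unlocked stop (blade within 0.3 rad of straight up the slope) (distance between key and lock_seat below 0.008 m and angle between the z axis of key and the z axis of lock, either way round below 0.3 rad and angle between the x axis of key and the x axis of lock, either way round below 0.3 rad and linear speed of key below 0.02 m/s); the robot touches nothing.
It fails at once if the tier stand, the cloche or the lip balm is moved by more than 25 mm or tipped (distance of any of tier_stand, cloche, lip_balm from where it was at the start of the episode above 0.025 m or angle between any of tier_stand, cloche, lip_balm's own z axis and vertical above 0.3 rad).
It also fails if it takes over 64 s, if anything falls off the work surface, if the arm or the gripper's body presses on something with over 40 N, if the wrist force passes 120 N, or if a joint passes its speed limit or range.

ROBOT

A 7-joint arm with a two-finger parallel gripper is mounted at the origin on the work surface. World frame = base frame: x ahead of the robot, y to its left, z up, the work surface at z = 0. Lengths are in m, angles in rad, forces in N, time in s.
With the tool pointing down it reaches from about 0.425 to 1.025 m from the base axis. Payload 9.4 kg.
Tool frame: the origin (TCP) lies at the very end of the fingers, on their centre line; the grasp point (between the pads) lies 19 mm behind it; z points along the fingers, y is the direction in which the jaws open and shut (so a half turn about z gives the same grasp; the last joint's range is limited). The gripper opens to 93 mm and grips with 3 to 60 N. Pads are 15 mm wide; open, the fingers measure 128 mm over their backs; the gripper's body (75 mm by 188 mm) begins 65 mm behind the grasp point.
Start: joints at [1.106, 0.599, -0.003, 1.599, 0.002, 0.943, -0.08], TCP at [0.274, -0.671, 0.219] pointing down, gripper open.
Joint ranges: [-2.57, 2.57], [-0.35, 1.97], [-1.29, 1.29], [0.11, 2.56], [-1.05, 4.19], [0.11, 1.86], [-2.63, 2.63]. Speed limits (rad/s): [2.22, 2.22, 3.01, 3.01, 3.14, 3.14, 3.14].

INTERFACE

Orientations are given as [roll, pitch, yaw] about the fixed x, y, z axes, in that order (R = Rz(yaw) Ry(pitch) Rx(roll)).
In Python, from plant import bot, read_camera gives the robot as it stands. The module is installed in compiled form; this text tells all that it offers.
- The arm moves only by the shell command python3 -m jog 'ROWS' [OPENING] [FORCE]. ROWS is a JSON object of lists of equal length, an entry for each row: "offset": the shift along the world's x, y, z in cm, a list of three; "angular": the turn, a rotation vector about the world's x, y, z in units of 8 degrees (1.0 is 8 degrees), a list of three. In form: {"offset": [[x, y, z], ...], "angular": [[wx, wy, wz], ...]}. A call has 1 to 20 rows; each row shifts and turns the commanded pose from where the row before left it; what a row does not reach is not made up. A row lasts 1/10 s, in which the tool goes at most 50 mm and 8.59 degrees, less where a joint would pass 70% of its speed; a pose out of reach is approached as far as the arm can. A call is refused whole if a number of a shift passes 5 or a number of a turn 1, either way. A call with a gripper value outside its range is refused whole. OPENING is the closure, from -1 (fully open) to 1 (shut), so that 0 is half open, set as the call begins (- or left out, the last holds). The fingers move at their own pace and stop on an object; FORCE is the grip in N (left out, the last holds). Time passes only in rows, so rows that do not move let the fingers close. It gives the time, the measured TCP pose, the force and the opening at its end, in the units of the state.
- bot.sense(): the state, without advancing time (a new reading comes with each control period).
- read_camera(name): name is "side" or "top"; returns a dict with "color" (384x512x3 uint8, blue, green, red), "intrinsics" (3x3 intrinsics, pixels), "dist" ([k1, k2, p1, p2, k3] as OpenCV has them; the pictures are not rectified), "rvec" (rotation vector, rad) and "tvec" (3), from world to camera coordinates, as OpenCV has them. Camera axes: x right, y down, z forward; pixel columns grow to the right and rows downward; lengths in m; the calibration is good to about 2 mm. A picture is of the moment at which its call begins. There is no depth.
- bot.finish_job(): hands the job in, once; it reports no verdict.
The state is a dict: "t": time; "qpos": joint angles; "joint_vel": joint speeds; "tau": joint torques, N m; "tool_pos": TCP position; "tcp_rot": TCP orientation; "wrist_force": force on the tool from outside, world axes, zero at the start; "ft_torque": the same for the moment, N m; "grip_width": finger opening in m.
Only numpy, scipy, OpenCV 4.12 (cv2) and the standard library are available. Lean on these libraries where they do the work, as an engineer would, in place of code of your own. Each camera call takes 0.05 s, during which the arm holds its last target. There are 200 camera calls.

## Working session

There is one attempt and no reset: what is moved stays moved. The work goes in short steps, Python scripts to look and compute and a shell command to move; the robot and the scene stay as the last step left them, time stands still between calls to the robot, and variables do not carry over. Pictures are saved under pics/ and viewed, about 8 in all and at most 12, crops included, and the job is handed in when it is done.

```bash
mkdir -p pics; python3 - <<'E'
from plant import bot, read_camera
import cv2,pickle
for n in("side","top"):
    c=read_camera(n); pickle.dump(c,open(n+".pkl","wb")); cv2.imwrite(f"pics/{n}0.png",c["color"])
print(bot.sense())
E
```

```text
{'t': 0.1, 'qpos': array([ 1.10628826,  0.60002088, -0.00253182,  1.60004433,  0.00182388,
        0.94286491, -0.07976231]), 'joint_vel': array([-2.25781520e-03, -3.29604985e-03, -4.66111071e-04, -1.74179986e-03,
       -6.40577602e-05,  1.62035485e-03, -1.23228239e-03]), 'tau': array([ 6.06897549e-03, -7.66553879e+01,  1.50250275e+00, -2.52939355e+01,
       -5.22929023e-02,  1.36286987e-02,  2.11035814e-05]), 'tool_pos': array([ 0.27398205, -0.67078196,  0.21786598]), 'tcp_rot': array([-3.14026525e+00,  1.51163056e-04,  3.87908853e-01]), 'wrist_force': array([-0.08939346,  0.36409864,  0.09793561]), 'ft_torque': array([-0.03182784, -0.00451865, -0.01590243]), 'grip_width': 0.09294165887231207}
```

View pics/side0.png

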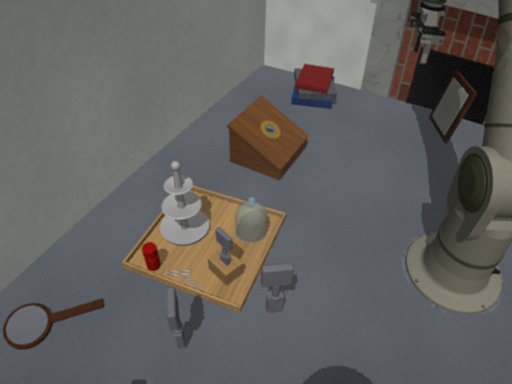

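View pics/top0.png

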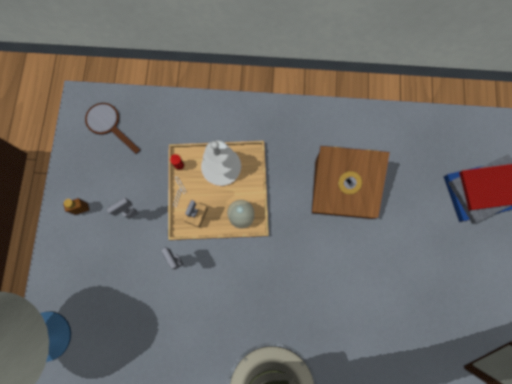

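The key candidates in the top view are (191,208) in the bamboo stand on the tray, (120,207) and (170,258), both standing off the tray. Only the first is in the bamboo stand, so it fits the description. I'll confirm it in an enlarged crop and set up the helper code.

```bash
cat > h.py <<'E'
import cv2,numpy as np,pickle
from scipy.spatial.transform import Rotation as R
def load(n): return pickle.load(open(n+".pkl","rb"))
def snap(n):
    from plant import read_camera
    c=read_camera(n); pickle.dump(c,open(n+".pkl","wb")); return c
def ray(c,px):
    u=cv2.undistortPoints(np.array([[px]],float),c["intrinsics"],np.array(c["dist"],float))[0,0]
    M=cv2.Rodrigues(np.array(c["rvec"],float))[0]; t=np.array(c["tvec"],float).ravel()
    d=M.T@np.r_[u,1]; return -M.T@t,d/np.linalg.norm(d)
def onz(c,px,z):
    o,d=ray(c,px); return o+d*(z-o[2])/d[2]
def tri(ca,pa,cb,pb):
    o1,d1=ray(ca,pa);o2,d2=ray(cb,pb)
    s=np.linalg.lstsq(np.c_[d1,-d2],o2-o1,rcond=None)[0]
    a,b=o1+s[0]*d1,o2+s[1]*d2; return (a+b)/2,np.linalg.norm(a-b)
def proj(c,P):
    return cv2.projectPoints(np.array(P,float).reshape(-1,1,3),np.array(c["rvec"],float),np.array(c["tvec"],float),c["intrinsics"],np.array(c["dist"],float))[0][:,0]
def crop(c,u0,v0,u1,v1,k): return cv2.resize(c["color"][v0:v1,u0:u1],None,fx=k,fy=k,interpolation=cv2.INTER_CUBIC)
E
python3 - <<'E'
from h import *
t,s=load("top"),load("side")
for c in(t,s): print(proj(c,[[0,0,0],[.274,-.671,.219],[.5,0,0]]).round(), ray(c,(256,192)))
a=crop(t,160,135,280,255,4); b=crop(s,120,150,300,310,3)
t2=crop(t,300,140,400,225,4)
im=np.zeros((600,800,3),np.uint8); a=cv2.resize(a,(400,400)); im[:400,:400]=a; 
b=cv2.resize(b,(400,356)); im[:356,400:]=b
im[400:600,:235]=cv2.resize(t2,(235,200)); im[360:600,400:]=cv2.resize(crop(s,220,90,320,180,4),(266,240)).repeat(1,0)[:, :400] if 0 else np.pad(cv2.resize(crop(s,220,90,320,180,4),(266,240)),((0,0),(0,134),(0,0)))
cv2.imwrite("pics/crop1.png",im)
E
```

```text
[[272. 391.]
 [561. 312.]
 [282. 216.]] (array([0.28700204, 0.06408584, 1.22561063]), array([ 0.22459958,  0.0162087 , -0.97431633]))
[[453. 271.]
 [418.  57.]
 [270. 201.]] (array([0.17956779, 0.71205692, 0.7662217 ]), array([ 0.33094035, -0.64906567, -0.68497609]))
```

View pics/crop1.png

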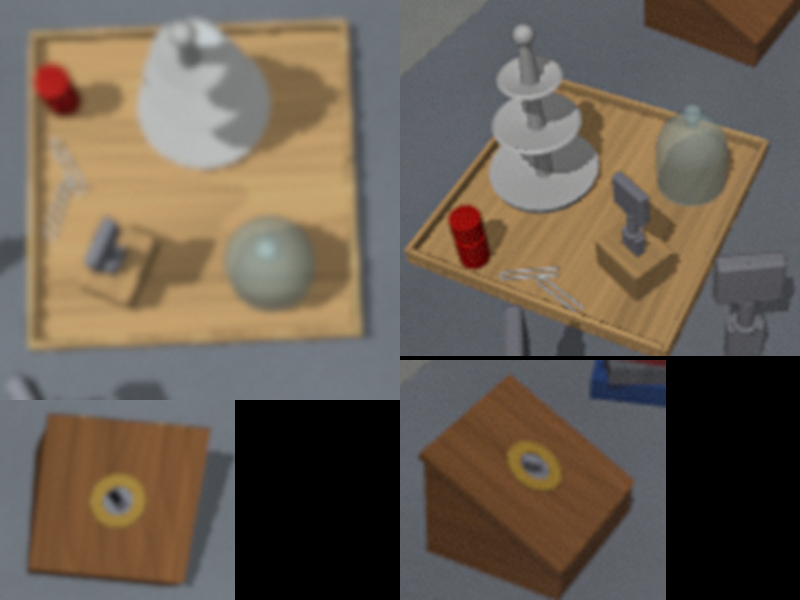

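```bash
python3 - <<'E'
from h import *
t,s=load("top"),load("side")
# ring
P={}
for n,c,(u0,v0,u1,v1) in(("t",t,(300,140,400,225)),("s",s,(220,90,320,180))):
    hsv=cv2.cvtColor(c["color"],cv2.COLOR_BGR2HSV); m=cv2.inRange(hsv,(20,110,90),(35,255,255))
    k=np.zeros_like(m);k[v0:v1,u0:u1]=m[v0:v1,u0:u1]
    cs=max(cv2.findContours(k,cv2.RETR_EXTERNAL,cv2.CHAIN_APPROX_NONE)[0],key=cv2.contourArea)
    e=cv2.fitEllipse(cs);print(n,"ring",e);P[n]=e[0]
    b=cv2.inRange(hsv,(3,70,25),(35,255,255));k=np.zeros_like(b);k[v0:v1,u0:u1]=b[v0:v1,u0:u1]
    cs=max(cv2.findContours(k,cv2.RETR_EXTERNAL,cv2.CHAIN_APPROX_NONE)[0],key=cv2.contourArea)
    q=cv2.approxPolyDP(cs,4,True)[:,0];print(n,"box",q.tolist())
print("ring ctr",tri(t,P["t"],s,P["s"]), onz(t,P["t"],.0935),onz(s,P["s"],.0935))
a=crop(t,172,190,212,230,10); b=crop(s,200,218,250,293,8)
im=np.zeros((600,800,3),np.uint8); im[:400,:400]=a; im[:,400:]=b
cv2.imwrite("pics/crop2.png",im)
E
```

```text
t ring ((349.73614501953125, 182.26611328125), (20.89336585998535, 22.003881454467773), 60.90040969848633)
t box [[321, 146], [312, 211], [377, 217], [388, 152]]
s ring ((270.09234619140625, 129.47244262695312), (14.075335502624512, 20.64736557006836), 127.77506256103516)
s box [[260, 96], [228, 124], [230, 160], [279, 179], [305, 146], [307, 135]]
ring ctr (array([ 0.59526865, -0.18513155,  0.09391255]), np.float64(0.0003342306618793911)) [ 0.59554648 -0.18518085  0.0935    ] [ 0.59534719 -0.18568797  0.0935    ]
```

View pics/crop2.png

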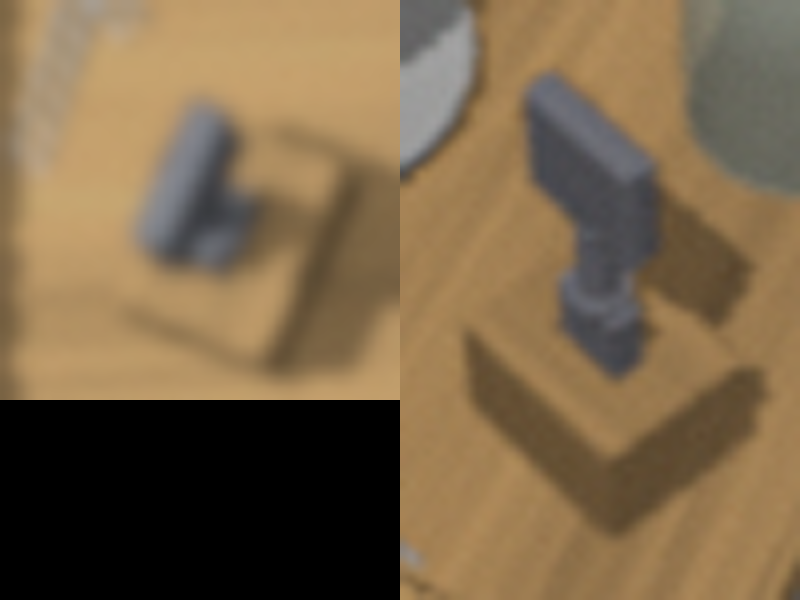

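```bash
python3 - <<'E'
from h import *
t,s=load("top"),load("side")
T=lambda x,y:(172+x/10-.5,190+y/10-.5); S=lambda x,y:(200+(x-400)/8-.5,218+y/8-.5)
yw=lambda d:np.degrees(np.arctan2(d[1],d[0]))
print("bow top ctr",tri(t,T(182,175),s,S(591,126)),onz(t,T(182,175),.139),onz(s,S(591,126),.139))
d=onz(t,T(207,105),.139)-onz(t,T(157,245),.139);print("bow dir top",np.linalg.norm(d),yw(d))
d=onz(s,S(538,82),.139)-onz(s,S(643,168),.139);print("bow dir side",np.linalg.norm(d),yw(d))
A=[onz(t,T(*p),.046) for p in((125,310),(270,365),(345,170))];B=[onz(s,S(*p),.046) for p in((465,330),(612,455),(765,370))]
for Q in(A,B):
  for p in Q:print(p.round(4))
  for a,b in((0,1),(1,2)): d=Q[b]-Q[a];print(np.linalg.norm(d).round(4),yw(d).round(1))
  print("ctr",(Q[0]+Q[2])/2)
q=[onz(t,p,z) for p,z in(((321,146),.135),((388,152),.135),((312,211),.045),((377,217),.045))]
print("box",*[x.round(4) for x in q],"yaw back",yw(q[0]-q[1])-90)
q2=[onz(s,p,z) for p,z in(((260,96),.135),((228,124),.135),((307,135),.045),((305,146),0))]
print("boxside",*[x.round(4) for x in q2],"yaw back",yw(q2[1]-q2[0])-90, tri(t,(321,146),s,(228,124)),tri(t,(388,152),s,(260,96)))
print("front yaw", yw(q[2]-q[3])-90, "sides",yw(q[0]-q[2]),yw(q[1]-q[3]))
# obstacles
for n,pt,ps in(("tierTop",(215,147),(175,166)),("cloche",(240,206),(251,202)),("balm",(176,159),(150,247))):
  print(n,tri(t,pt,s,ps))
E
```

```text
bow top ctr (array([0.48297574, 0.26058231, 0.13895488]), np.float64(0.00035222090734724886)) [0.48279787 0.26051217 0.139     ] [0.48313557 0.26064142 0.139     ]
bow dir top 0.04097613959256677 -13.570001297734509
bow dir side 0.04079962362968577 -16.906154136802794
[0.458  0.2899 0.046 ]
[0.4447 0.2455 0.046 ]
[0.5044 0.229  0.046 ]
0.0464 -106.7
0.062 -15.4
ctr [0.48120784 0.25947393 0.046     ]
[0.5198 0.2755 0.046 ]
[0.4619 0.2918 0.046 ]
[0.4395 0.2467 0.046 ]
0.0601 164.3
0.0503 -116.5
ctr [0.47962956 0.26112309 0.046     ]
box [ 0.6849 -0.0926  0.135 ] [ 0.6802 -0.2823  0.135 ] [ 0.513 -0.086  0.045] [ 0.5083 -0.2784  0.045 ] yaw back -1.4266926121980958
boxside [ 0.6806 -0.282   0.135 ] [ 0.6863 -0.0963  0.135 ] [ 0.5105 -0.2807  0.045 ] [ 0.5131 -0.2821  0.    ] yaw back -1.7567231094771785 (array([ 0.6836893 , -0.09210863,  0.1382713 ]), np.float64(0.00010017725887190038)) (array([ 0.68048902, -0.28231628,  0.13480195]), np.float64(0.00041940327860588277))
front yaw -1.3899991773162554 sides -2.1811017206120136 -1.2934006797024722
tierTop (array([0.63811044, 0.19892121, 0.21133906]), np.float64(0.006303017007752783))
cloche (array([0.49700282, 0.12361111, 0.10668088]), np.float64(0.008939421778647682))
balm (array([0.63666419, 0.32834377, 0.07359105]), np.float64(0.00036482322358044416))
```

Top of bow is at (0.483, 0.2606, 0.139), the two views agreeing to 0.4 mm, with key yaw about -15.5°. It is the one standing in the bamboo stand on the tray, and its bow measures about 41–44 mm, so its size fits. The lock ring centre is (0.5953, -0.1851, 0.094) and box yaw is about -1.5°. Next I move to above the key.

```bash
python3 -m jog '{"offset":[[2.3,3.9,0.7],[2.3,3.9,0.7],[2.3,3.9,0.7],[2.3,3.9,0.7],[2.3,3.9,0.7],[2.3,3.9,0.7],[2.3,3.9,0.7],[2.3,3.9,0.7],[2.3,3.9,0.7],[2.3,3.9,0.7],[2.3,3.9,0.7],[2.3,3.9,0.7]],"angular":[[0,0,0.75],[0,0,0.75],[0,0,0.75],[0,0,0.75],[0,0,0.75],[0,0,0.75],[0,0,0.75],[0,0,0.75],[0,0,0.75],[0,0,0.75],[0,0,0.75],[0,0,0.75]]}' -1 20
python3 -m jog '{"offset":[[-0.6,3.8,-0.5],[-0.6,3.8,-0.5],[-0.6,3.8,-0.5],[-0.6,3.8,-0.5],[-0.6,3.8,-0.5],[-0.6,3.8,-0.5],[-0.6,3.8,-0.5],[-0.6,3.8,-0.5],[-0.6,3.8,-0.5],[-0.6,3.8,-0.5],[-0.6,3.8,-0.5],[-0.6,3.8,-0.5],[0,0,0],[0,0,0],[0,0,0]],"angular":[[0,0,0.73],[0,0,0.73],[0,0,0.73],[0,0,0.73],[0,0,0.73],[0,0,0.73],[0,0,0.73],[0,0,0.73],[0,0,0.73],[0,0,0.73],[0,0,0.73],[0,0,0.73],[0,0,0],[0,0,0],[0,0,0]]}'
cat >> h.py <<'E'
def delta(p,tx):
    """p target TCP, tx=(yaw of tool x deg in plane, tilt frame matrix L, lock-like z up): prints cm and 8deg units"""
    from plant import bot
    s=bot.sense(); yaw,L=tx
    T=L@R.from_euler('z',yaw,degrees=True).as_matrix()@np.diag([1,-1,-1.])
    C=R.from_euler('xyz',s["tcp_rot"]).as_matrix()
    rv=R.from_matrix(T@C.T).as_rotvec(degrees=True)/8
    print("t",s["t"],"pos",s["tool_pos"].round(4),"rot",np.degrees(s["tcp_rot"]).round(2),"F",s["wrist_force"].round(2),"M",s["ft_torque"].round(2),"w",round(s["grip_width"],4))
    print("q",s["qpos"].round(2)," d_cm",((p-s["tool_pos"])*100).round(2)," rot8",rv.round(3))
Lk=R.from_euler('z',-1.5,degrees=True).as_matrix()@R.from_euler('y',-28,degrees=True).as_matrix()
lock=np.array([.5953,-.1851,.0939])-Lk[:,2]*.004
E
python3 -c "
from h import *
delta(np.array([.4825,.2605,.101]),(164.5,np.eye(3)));print(lock,Lk[:,2])"
```

```text
t: 1.3
tool_pos: [0.5506, -0.2015, 0.3028]
tcp_rot: [-3.141, 0.0, 1.649]
wrist_force: [0.9, -0.8, -0.7]
grip_width: 0.0932
t: 2.8
tool_pos: [0.4784, 0.2515, 0.2423]
tcp_rot: [-3.14, -0.0, 2.865]
wrist_force: [0.2, 0.2, 0.3]
grip_width: 0.0926
t 2.8 pos [0.4784 0.2515 0.2423] rot [-179.93   -0.    164.18] F [0.18 0.18 0.27] M [ 0.11 -0.14 -0.  ] w 0.0926
q [-0.03  0.45 -0.78  1.96  0.4   0.89  0.28]  d_cm [  0.41   0.9  -14.13]  rot8 [ 0.008 -0.003  0.04 ]
[ 0.59717724 -0.18514916  0.09036821] [-0.46931069  0.01228933  0.88294759]
```

```bash
python3 -m jog '{"offset":[[0.4,0.9,0],[0,0,-2.5],[0,0,-2.5],[0,0,-2.5],[0,0,-2.5],[0,0,-2.1],[0,0,-2],[0,0,0],[0,0,0]],"angular":[[0,0,0.04],[0,0,0],[0,0,0],[0,0,0],[0,0,0],[0,0,0],[0,0,0],[0,0,0],[0,0,0]]}'
python3 -m jog '{"offset":[[0,0,0],[0,0,0],[0,0,0],[0,0,0],[0,0,0],[0,0,0],[0,0,0],[0,0,0],[0,0,0],[0,0,0]],"angular":[[0,0,0],[0,0,0],[0,0,0],[0,0,0],[0,0,0],[0,0,0],[0,0,0],[0,0,0],[0,0,0],[0,0,0]]}' 1 15
python3 - <<'E'
from h import *
delta(np.array([.4825,.2605,.101]),(164.5,np.eye(3)))
t,s=snap("top"),snap("side")
im=np.zeros((400,800,3),np.uint8); im[:,:400]=crop(t,150,170,230,250,5); im[:,400:]=crop(s,185,200,265,280,5)
cv2.imwrite("pics/grasp.png",im)
E
```

```text
t: 3.7
tool_pos: [0.4826, 0.2618, 0.1019]
tcp_rot: [-3.141, -0.0, 2.872]
wrist_force: [0.8, -0.3, -0.2]
grip_width: 0.0927
t: 4.7
tool_pos: [0.4821, 0.2618, 0.1016]
tcp_rot: [-3.142, 0.0, 2.873]
wrist_force: [-0.1, -0.5, -1.7]
grip_width: 0.0176
t 4.7 pos [0.4821 0.2618 0.1016] rot [-180.      0.    164.62] F [-0.06 -0.54 -1.68] M [ 0.03 -0.15 -0.01] w 0.0176
q [-0.17  0.63 -0.63  2.08  0.62  0.63  0.07]  d_cm [ 0.04 -0.13 -0.06]  rot8 [ 0.     0.    -0.015]
```

View pics/grasp.png

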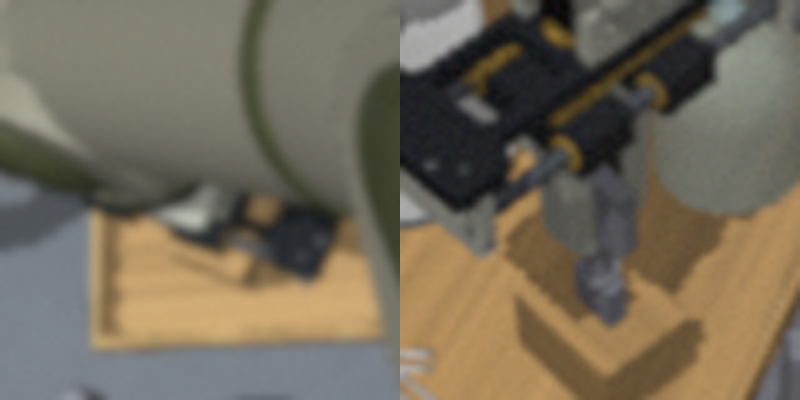

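The fingers are on either side of the bow, at crop (575,205) in the side view. The width of 17.6 mm suggests they were still closing, so I give them more time.

```bash
python3 -m jog '{"offset":[[0,0,0],[0,0,0],[0,0,0],[0,0,0],[0,0,0]],"angular":[[0,0,0],[0,0,0],[0,0,0],[0,0,0],[0,0,0]]}' 1 45
python3 -m jog '{"offset":[[0,0,0],[0,0,0]],"angular":[[0,0,0],[0,0,0]]}' 1 45
```

```text
t: 5.3
tool_pos: [0.4821, 0.2616, 0.1016]
tcp_rot: [-3.141, 0.0, 2.873]
wrist_force: [-1.0, -0.1, 0.2]
grip_width: 0.0118
t: 5.5
tool_pos: [0.4821, 0.2617, 0.1016]
tcp_rot: [-3.141, -0.0, 2.873]
wrist_force: [-0.2, -0.8, 0.5]
grip_width: 0.0119
```

```bash
python3 -m jog '{"offset":[[0,0,1],[0,0,2],[0,0,3],[0,0,4],[0,0,4],[0,0,4],[0,0,2],[0,0,0],[0,0,0]],"angular":[[0,0,0],[0,0,0],[0,0,0],[0,0,0],[0,0,0],[0,0,0],[0,0,0],[0,0,0],[0,0,0]]}'
python3 - <<'E'
from h import *
for n in("top","side"):
    c=load(n); im=cv2.imread(f"pics/{n}0.png"); g=cv2.cvtColor(im,cv2.COLOR_BGR2GRAY).astype(float)
    # sample grid in the lock plane
    a=np.arange(-.0165,.0166,.0005); X,Y=np.meshgrid(a,a); 
    P=lock+X.ravel()[:,None]*Lk[:,0]+Y.ravel()[:,None]*Lk[:,1]
    q=proj(c,P).astype(np.float32); v=cv2.remap(g.astype(np.float32),q[:,0].reshape(X.shape),q[:,1].reshape(X.shape),cv2.INTER_LINEAR)
    ok=(X**2+Y**2<.0155**2); w=np.where(ok,np.clip(np.percentile(v[ok],50)-v,0,None),0)
    mx,my=(w*X).sum()/w.sum(),(w*Y).sum()/w.sum()
    C=np.cov(np.c_[X.ravel(),Y.ravel()].T,aweights=w.ravel()); e,V=np.linalg.eigh(C)
    print(n,"ctr mm",mx*1e3,my*1e3,"ang",np.degrees(np.arctan2(V[1,1],V[0,1]))%180,np.sqrt(e)*1e3)
delta(lock+Lk[:,2]*.1056,(54,Lk))
delta(lock+Lk[:,2]*.1656,(54,Lk))
E
```

```text
t: 6.4
tool_pos: [0.4821, 0.2617, 0.3019]
tcp_rot: [3.141, 0.001, 2.873]
wrist_force: [-0.2, -0.1, -1.3]
grip_width: 0.012
top ctr mm 2.0120343174480464 2.2275624040205257 ang 41.12098163403846 [3.14530324 5.77975303]
side ctr mm 1.6060185261956847 -0.9808812766318358 ang 41.98465656327767 [3.22394364 6.11880435]
t 6.4 pos [0.4821 0.2617 0.3019] rot [1.7998e+02 5.0000e-02 1.6461e+02] F [-0.24 -0.12 -1.29] M [ 0.08 -0.14 -0.02] w 0.012
q [ 0.    0.4  -0.83  1.87  0.34  1.02  0.34]  d_cm [  6.56 -44.56 -11.83]  rot8 [  3.358  -2.381 -13.692]
t 6.4 pos [0.4821 0.2617 0.3019] rot [1.7998e+02 5.0000e-02 1.6461e+02] F [-0.24 -0.12 -1.29] M [ 0.08 -0.14 -0.02] w 0.012
q [ 0.    0.4  -0.83  1.87  0.34  1.02  0.34]  d_cm [  3.74 -44.48  -6.53]  rot8 [  3.358  -2.381 -13.692]
```

```bash
python3 -m jog '{"offset":[[0.23,-2.78,-0.4],[0.23,-2.78,-0.4],[0.23,-2.78,-0.4],[0.23,-2.78,-0.4],[0.23,-2.78,-0.4],[0.23,-2.78,-0.4],[0.23,-2.78,-0.4],[0.23,-2.78,-0.4],[0.23,-2.78,-0.4],[0.23,-2.78,-0.4],[0.23,-2.78,-0.4],[0.23,-2.78,-0.4],[0.23,-2.78,-0.4],[0.23,-2.78,-0.4],[0.23,-2.78,-0.4],[0.23,-2.78,-0.4],[0,0,0],[0,0,0],[0,0,0]],"angular":[[0.21,-0.15,-0.86],[0.21,-0.15,-0.86],[0.21,-0.15,-0.86],[0.21,-0.15,-0.86],[0.21,-0.15,-0.86],[0.21,-0.15,-0.86],[0.21,-0.15,-0.86],[0.21,-0.15,-0.86],[0.21,-0.15,-0.86],[0.21,-0.15,-0.86],[0.21,-0.15,-0.86],[0.21,-0.15,-0.86],[0.21,-0.15,-0.86],[0.21,-0.15,-0.86],[0.21,-0.15,-0.86],[0.21,-0.15,-0.86],[0,0,0],[0,0,0],[0,0,0]]}'
python3 - <<'E'
from h import *
delta(lock+Lk[:,2]*.0956,(46,Lk))
t,s=snap("top"),snap("side")
im=np.zeros((400,800,3),np.uint8); im[:,:400]=crop(t,310,140,390,220,5); im[:,400:]=crop(s,230,75,310,155,5)
cv2.imwrite("pics/hover.png",im)
E
```

```text
t: 8.3
tool_pos: [0.5189, -0.1819, 0.2373]
tcp_rot: [2.736, -0.281, 0.968]
wrist_force: [1.1, -0.2, -1.1]
grip_width: 0.0114
t 8.3 pos [ 0.5189 -0.1819  0.2373] rot [156.76 -16.09  55.45] F [ 1.12 -0.17 -1.14] M [ 0.01  0.54 -0.02] w 0.0114
q [ 0.63  0.27 -0.39  2.31 -0.14  0.11 -0.25]  d_cm [ 3.34 -0.21 -6.25]  rot8 [ 0.46  -0.011 -0.837]
```

View pics/hover.png

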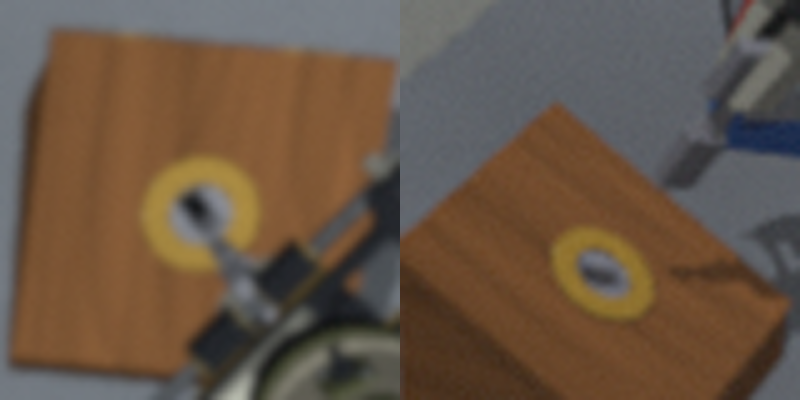

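The slot is empty and visible at crop (195,208) in the top half, and the blade is held over the ring on the robot's side. Joint 6 sits at its limit of 0.11, leaving a tilt error of about 3.7°. I step towards the lock along its axis and see whether the error clears.

```bash
python3 -m jog '{"offset":[[0.5,0,-1],[0.6,0,-1],[0.6,0,-1],[0.6,-0.1,-1],[0.5,-0.1,-1],[0,0,0],[0,0,0]],"angular":[[0,0,-0.17],[0,0,-0.17],[0,0,-0.17],[0,0,-0.17],[0,0,-0.17],[0.1,0,0],[0,0,0]]}'
python3 -c "
from h import *
delta(lock+Lk[:,2]*.0956,(46,Lk))"
```

```text
t: 9.1
tool_pos: [0.5389, -0.1842, 0.2104]
tcp_rot: [2.772, -0.292, 0.874]
wrist_force: [0.3, -0.7, -1.0]
grip_width: 0.0118
t 9.1 pos [ 0.5389 -0.1842  0.2104] rot [158.82 -16.75  50.05] F [ 0.28 -0.7  -1.03] M [0.   0.5  0.05] w 0.0118
q [ 0.29  0.32 -0.    2.31 -1.05  0.12  0.56]  d_cm [ 1.34  0.02 -3.56]  rot8 [ 0.235 -0.165 -0.241]
```

Joint 6 is near its singular low end and joint 5 hit its limit, so the arm is in the wrong wrist branch. I fit a quick kinematic model from the poses so far, to find a posture for the lock. The key's half-turn symmetry allows tool yaw +180°.

```bash
cat > kin.py <<'E'
from h import *
from scipy.optimize import least_squares
S=[([1.10628826,.60002088,-.00253182,1.60004433,.00182388,.94286491,-.07976231],(.27398,-.67078,.21787),(-179.924,.009,22.226)),
([-.03,.45,-.78,1.96,.4,.89,.28],(.4784,.2515,.2423),(-179.93,0,164.18)),
([-.17,.63,-.63,2.08,.62,.63,.07],(.4821,.2618,.1016),(180,0,164.62)),
([0,.4,-.83,1.87,.34,1.02,.34],(.4821,.2617,.3019),(179.98,.05,164.61)),
([.63,.27,-.39,2.31,-.14,.11,-.25],(.5189,-.1819,.2373),(156.76,-16.09,55.45)),
([.29,.32,0,2.31,-1.05,.12,.56],(.5389,-.1842,.2104),(158.82,-16.75,50.05))]
Z=lambda a:R.from_euler('z',a).as_matrix(); Y=lambda a:R.from_euler('y',a).as_matrix()
T0=Z(np.pi/2)
def fk(q,g):
    h,o1,l1,o2,l2,L=g
    A=Z(-q[0])@Y(q[1]); p=np.array([0,0,h])+Z(-q[0])@[0,o1,0]+A@[0,0,l1]
    B=A@Z(-q[2])@Y(q[3]); p=p+A@Z(-q[2])@[0,o2,0]+B@[0,0,l2]
    C=B@Z(-q[4])@Y(q[5])@Z(-q[6]); return p+C@[0,0,L],C@T0
lo=np.array([-2.57,-.35,-1.29,.11,-1.05,.11,-2.63]);hi=np.array([2.57,1.97,1.29,2.56,4.19,1.86,2.63])
def fit():
    f=lambda g:np.concatenate([fk(q,g)[0]-p for q,p,_ in S])
    return least_squares(f,[.35,0,.4,0,.4,.25])
def ik(g,p,T,q0,n=60):
    best=[];rng=np.random.default_rng(0)
    for k in range(n):
        q=q0 if k==0 else rng.uniform(lo,hi)
        fun=lambda q:np.r_[(fk(q,g)[0]-p)*10,R.from_matrix(T@fk(q,g)[1].T).as_rotvec()*3,.001*(q-q0)]
        r=least_squares(fun,np.clip(q,lo+.05,hi-.05),bounds=(lo+.03,hi-.03))
        if np.abs(r.fun[:6]).max()<.01: best.append(r.x)
    return best
E
python3 - <<'E'
from kin import *
r=fit();print(r.x.round(4))
for q,p,e in S:
    P,C=fk(q,r.x);E=R.from_euler('xyz',e,degrees=True).as_matrix()
    print(((P-p)*1e3).round(1),np.degrees(R.from_matrix(E@C.T).magnitude()).round(1))
E
```

```text
[ 0.2815 -0.0311  0.6519 -0.026   0.4397  0.3426]
[-0.2 -0.8  0.2] 0.0
[ 1.6  0.6 -0.4] 0.3
[-0.9 -2.2 -1. ] 0.5
[-0.6  0.5  0.1] 0.6
[-0.4  1.   1.2] 0.3
[ 0.2  0.8 -0.1] 0.3
```

The model fits to about 2 mm and 0.6°. Now I search for postures valid for hover, home and fully turned.

```bash
python3 - <<'E'
from kin import *
g=fit().x
def tgt(hgt,yaw): return lock+Lk[:,2]*(hgt+.0806), Lk@R.from_euler('z',yaw,degrees=True).as_matrix()@np.diag([1,-1,-1.])
q0=np.array([.29,.32,0,2.31,-1.05,.12,.56])
for base in(0,180):
    sols=ik(g,*tgt(.015,60+base),q0,50); u=[]
    for q in sols:
        if all(np.abs(q-x).max()>.4 for x in u): u.append(q)
    for q in u:
        row=[q.round(2).tolist()];ok=True;cur=q
        for h,y in((.015,46),(-.036,46),(-.036,72),(-.036,0),(-.036,-4),(.03,0)):
            s=ik(g,*tgt(h,y+base),cur,1)
            if not s: ok=False;row.append(("fail",h,y));break
            cur=s[0]; 
            row.append((h,y,cur.round(2).tolist()))
        print(base,ok,row[0],row[-1])
E
```

```text
0 False [0.95, 0.54, -0.92, 2.3, 1.63, 0.33, -1.88] ('fail', -0.036, 0)
0 False [0.31, 0.4, -0.02, 2.34, 4.16, 0.14, 1.84] ('fail', 0.03, 0)
180 True [0.84, 0.48, -0.74, 2.3, 1.71, 0.22, 1.18] (0.03, 0, [1.05, 0.56, -1.06, 2.29, 1.53, 0.4, 0.31])
180 False [0.31, 0.4, -0.02, 2.34, 4.16, 0.14, -1.3] ('fail', 0.03, 0)
```

```bash
cat > sim.py <<'E'
from kin import *
g=fit().x
def step(q,p,T):
    fun=lambda x:np.r_[(fk(x,g)[0]-p)*10,R.from_matrix(T@fk(x,g)[1].T).as_rotvec()*3,.02*(x-q)]
    return least_squares(fun,np.clip(q,lo+.002,hi-.002),bounds=(lo,hi)).x
def run(q,segs):
    q=np.array(q);p,T=fk(q,g)
    for n,d,w in segs:
        for i in range(n):
            p=p+np.array(d)/100; T=R.from_rotvec(np.array(w)*8,degrees=True).as_matrix()@T
            q=step(q,p,T)
        P,C=fk(q,g); print(q.round(2),P.round(3),"err",((P-p)*1e3).round(1),np.degrees(R.from_matrix(T@C.T).magnitude()).round(1))
    return q
def need(q,p,yaw,L=Lk):
    P,C=fk(q,g); T=L@R.from_euler('z',yaw,degrees=True).as_matrix()@np.diag([1,-1,-1.])
    return (p-P)*100, R.from_matrix(T@C.T).as_rotvec(degrees=True)/8
E
python3 - <<'E'
from sim import *
print("validate D->E"); run(S[3][0],[(16,(.23,-2.78,-.4),(.21,-.15,-.86))])
print("plan: F up to vertical, yaw +, then tilt")
I=np.eye(3); q=np.array(S[5][0])
import itertools
def go(q,p,yaw,L,n):
    d,w=need(q,np.array(p),yaw,L); print(" cmd",n,(d/n).round(2),(w/n).round(3)); return run(q,[(n,d/n,w/n)])
hov=lock+Lk[:,2]*.0956; hi2=lock+Lk[:,2]*.14
for A in((.52,-.1,.30),(.50,.1,.32)):
  for y1 in (110,164):
    print("== via",A,y1)
    a=go(q,A,y1,I,12); 
    b=go(a,hi2,y1+(226-y1)*1.0,Lk,16); c=go(b,hov,236,Lk,6); d=go(c,lock+Lk[:,2]*.0446,226,Lk,6); e=go(d,lock+Lk[:,2]*.0446,180,Lk,10)
E
```

```text
validate D->E
[ 0.53  0.26 -0.26  2.32 -0.54  0.11  0.17] [ 0.518 -0.183  0.238] err [ 0.  -0.1  0.2] 0.1
plan: F up to vertical, yaw +, then tilt
== via (0.52, -0.1, 0.3) 110
 cmd 12 [-0.16  0.69  0.75] [-0.138  0.255  0.645]
[-0.17  0.28  0.33  1.96 -0.11  0.92  0.56] [ 0.52 -0.1   0.3 ] err [-0.  0. -0.] 0.0
 cmd 16 [ 0.07 -0.52 -0.54] [-0.221 -0.134  0.874]
[ 0.78  0.36 -0.61  2.31  1.05  0.11  1.57] [ 0.531 -0.183  0.214] err [ 0.  -0.   0.1] 0.0
 cmd 6 [ 0.35 -0.01 -0.65] [-0.098  0.002  0.184]
[ 0.82  0.48 -0.71  2.3   1.72  0.21  1.09] [ 0.552 -0.184  0.175] err [ 0. -0.  0.] 0.0
 cmd 6 [ 0.4  -0.01 -0.75] [ 0.098 -0.003 -0.184]
[ 0.87  0.64 -0.86  2.29  1.88  0.38  0.78] [ 0.576 -0.185  0.13 ] err [ 0. -0.  0.] 0.0
 cmd 10 [-0.  0. -0.] [ 0.27  -0.007 -0.508]
[ 0.97  0.71 -1.04  2.28  1.79  0.52  0.09] [ 0.576 -0.185  0.13 ] err [ 0. -0.  0.] 0.0
== via (0.52, -0.1, 0.3) 164
 cmd 12 [-0.16  0.69  0.75] [-0.272  0.187  1.195]
[ 0.08  0.27  0.    1.95 -0.    0.92  1.37] [ 0.52 -0.1   0.3 ] err [-0.  0. -0.] 0.0
 cmd 16 [ 0.07 -0.52 -0.54] [-0.121 -0.195  0.463]
[ 0.78  0.36 -0
[... 1219 characters left out ...]
, 0.32) 164
 cmd 12 [-0.33  2.36  0.91] [-0.272  0.187  1.195]
[-0.31  0.23 -0.    1.96  0.    0.96  0.98] [0.5  0.1  0.32] err [-0.  0. -0.] 0.0
 cmd 16 [ 0.2  -1.77 -0.66] [-0.121 -0.195  0.463]
[ 0.78  0.36 -0.61  2.31  1.05  0.11  1.58] [ 0.532 -0.183  0.214] err [ 0.  -0.   0.1] 0.0
 cmd 6 [ 0.35 -0.01 -0.66] [-0.098  0.002  0.184]
[ 0.82  0.48 -0.71  2.3   1.72  0.21  1.09] [ 0.552 -0.184  0.175] err [ 0. -0.  0.] 0.0
 cmd 6 [ 0.4  -0.01 -0.75] [ 0.098 -0.003 -0.184]
[ 0.87  0.64 -0.86  2.29  1.88  0.38  0.78] [ 0.576 -0.185  0.13 ] err [ 0. -0.  0.] 0.0
 cmd 10 [-0.  0. -0.] [ 0.27  -0.007 -0.508]
[ 0.97  0.71 -1.04  2.28  1.79  0.52  0.09] [ 0.576 -0.185  0.13 ] err [ 0. -0.  0.] 0.0
```

The simulated route goes up to a vertical tool, yaws forward past 110°, then tilts in. It reaches the lock within all joint ranges. I start with the first leg.

```bash
python3 -m jog '{"offset":[[-0.16,0.7,0.75],[-0.16,0.7,0.75],[-0.16,0.7,0.75],[-0.16,0.7,0.75],[-0.16,0.7,0.75],[-0.16,0.7,0.75],[-0.16,0.7,0.75],[-0.16,0.7,0.75],[-0.16,0.7,0.75],[-0.16,0.7,0.75],[-0.16,0.7,0.75],[-0.16,0.7,0.75],[0,0,0],[0,0,0]],"angular":[[-0.14,0.25,0.65],[-0.14,0.25,0.65],[-0.14,0.25,0.65],[-0.14,0.25,0.65],[-0.14,0.25,0.65],[-0.14,0.25,0.65],[-0.14,0.25,0.65],[-0.14,0.25,0.65],[-0.14,0.25,0.65],[-0.14,0.25,0.65],[-0.14,0.25,0.65],[-0.14,0.25,0.65],[0,0,0],[0,0,0]]}'
python3 - <<'E'
from sim import *
from plant import bot
print("model",((fk(bot.sense()["qpos"],g)[0]-bot.sense()["tool_pos"])*1e3).round(1))
delta(np.array([.531,-.183,.214]),(226,Lk))
q=bot.sense()["qpos"]; d,w=need(q,lock+Lk[:,2]*.14,226)
run(q,[(8,d/16,w/16),(8,d/16,w/16)])
E
```

```text
t: 10.5
tool_pos: [0.5193, -0.1011, 0.3002]
tcp_rot: [3.127, -0.002, 1.928]
wrist_force: [0.1, 0.7, -1.5]
grip_width: 0.0114
model [-0.3  0.3  0.9]
t 10.5 pos [ 0.5193 -0.1011  0.3002] rot [ 1.7916e+02 -1.0000e-01  1.1046e+02] F [ 0.12  0.68 -1.49] M [-0.02 -0.07  0.  ] w 0.0114
q [-0.2   0.28  0.38  1.97 -0.14  0.9   0.61]  d_cm [ 1.17 -8.19 -8.62]  rot8 [-3.652 -2.149 13.896]
[-0.07  0.24  0.2   2.18  0.12  0.47  1.35] [ 0.525 -0.142  0.258] err [0. 0. 0.] 0.0
[ 0.78  0.36 -0.61  2.31  1.05  0.11  1.57] [ 0.531 -0.183  0.214] err [ 0.  -0.   0.1] 0.0
```

```bash
python3 -m jog '{"offset":[[0.07,-0.5,-0.54],[0.07,-0.5,-0.54],[0.07,-0.5,-0.54],[0.07,-0.5,-0.54],[0.07,-0.5,-0.54],[0.07,-0.5,-0.54],[0.07,-0.5,-0.54],[0.07,-0.5,-0.54],[0.07,-0.5,-0.54],[0.07,-0.5,-0.54],[0.07,-0.5,-0.54],[0.07,-0.5,-0.54],[0.07,-0.5,-0.54],[0.07,-0.5,-0.54],[0.07,-0.5,-0.54],[0.07,-0.5,-0.54],[0,0,0],[0,0,0],[0,0,0],[0,0,0]],"angular":[[-0.23,-0.13,0.87],[-0.23,-0.13,0.87],[-0.23,-0.13,0.87],[-0.23,-0.13,0.87],[-0.23,-0.13,0.87],[-0.23,-0.13,0.87],[-0.23,-0.13,0.87],[-0.23,-0.13,0.87],[-0.23,-0.13,0.87],[-0.23,-0.13,0.87],[-0.23,-0.13,0.87],[-0.23,-0.13,0.87],[-0.23,-0.13,0.87],[-0.23,-0.13,0.87],[-0.23,-0.13,0.87],[-0.23,-0.13,0.87],[0,0,0],[0,0,0],[0,0,0],[0,0,0]]}'
python3 - <<'E'
from sim import *
from plant import bot
delta(lock+Lk[:,2]*.0956,(226,Lk))
q=bot.sense()["qpos"]; d,w=need(q,lock+Lk[:,2]*.0956,226)
run(q,[(6,d/6,w/6)])
E
```

```text
t: 12.5
tool_pos: [0.5287, -0.1768, 0.217]
tcp_rot: [-2.809, 0.324, -2.429]
wrist_force: [0.5, -0.2, -0.5]
grip_width: 0.0114
t 12.5 pos [ 0.5287 -0.1768  0.217 ] rot [-160.93   18.54 -139.15] F [ 0.5  -0.18 -0.45] M [0.18 0.38 0.04] w 0.0114
q [ 0.57  0.31 -0.39  2.31  0.67  0.11  1.8 ]  d_cm [ 2.36 -0.72 -4.22]  rot8 [-0.114 -0.198  0.824]
[ 0.8   0.47 -0.68  2.31  1.74  0.19  0.89] [ 0.552 -0.184  0.175] err [ 0. -0.  0.] 0.0
```

```bash
python3 -m jog '{"offset":[[0.4,-0.12,-0.7],[0.4,-0.12,-0.7],[0.4,-0.12,-0.7],[0.4,-0.12,-0.7],[0.4,-0.12,-0.7],[0.4,-0.12,-0.7],[0,0,0],[0,0,0],[0,0,0],[0,0,0]],"angular":[[-0.02,-0.03,0.14],[-0.02,-0.03,0.14],[-0.02,-0.03,0.14],[-0.02,-0.03,0.14],[-0.02,-0.03,0.14],[-0.02,-0.03,0.14],[0,0,0],[0,0,0],[0,0,0],[0,0,0]]}'
python3 - <<'E'
from h import *
delta(lock+Lk[:,2]*.0956,(226,Lk))
t,s=snap("top"),snap("side")
im=np.zeros((400,800,3),np.uint8); im[:,:400]=crop(t,310,140,390,220,5); im[:,400:]=crop(s,230,75,310,155,5)
cv2.imwrite("pics/hover2.png",im)
E
```

```text
t: 13.5
tool_pos: [0.5522, -0.1843, 0.1756]
tcp_rot: [-2.777, 0.329, -2.301]
wrist_force: [0.8, -0.8, -1.0]
grip_width: 0.012
t 13.5 pos [ 0.5522 -0.1843  0.1756] rot [-159.12   18.83 -131.85] F [ 0.77 -0.77 -1.04] M [ 0.09  0.48 -0.01] w 0.012
q [ 0.74  0.45 -0.6   2.3   1.73  0.15  0.9 ]  d_cm [ 0.01  0.03 -0.08]  rot8 [ 0.015 -0.021 -0.015]
```

View pics/hover2.png

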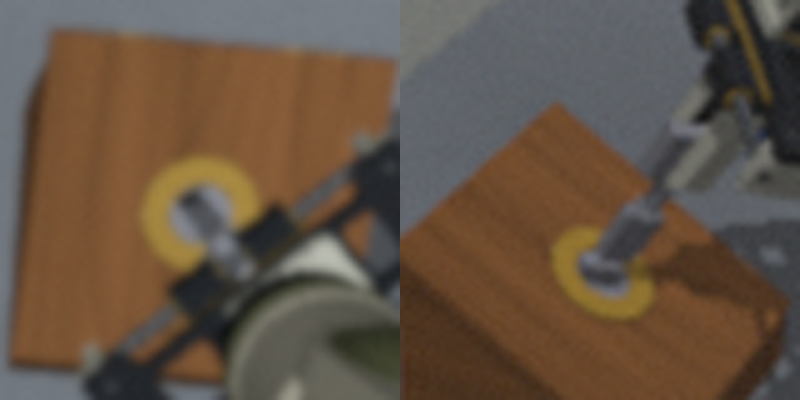

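The pose is as commanded and the blade tip sits over the slot, at crop (195,205) in the top half. Now I press in gently.

```bash
python3 -m jog '{"offset":[[0.2,0,-0.38],[0.2,0,-0.38],[0.2,0,-0.38],[0.1,0,-0.18],[0.05,0,-0.1],[0,0,0]],"angular":[[0,0,0],[0,0,0],[0,0,0],[0,0,0],[0,0,0],[0,0,0]]}'
python3 -m jog '{"offset":[[0.05,0,-0.1],[0.05,0,-0.1],[0.05,0,-0.1],[0,0,0]],"angular":[[0,0,0],[0,0,0],[0,0,0],[0,0,0]]}'
cat > st.py <<'E'
from h import *
from plant import bot
s=bot.sense(); C=R.from_euler('xyz',s["tcp_rot"]).as_matrix()
d=Lk.T@(s["tool_pos"]-lock); X=Lk.T@C
print("t",s["t"],"key end in lock mm",((d+(X@[0,0,.0806]))*1e3).round(1),"yaw",(np.degrees(np.arctan2(X[1,0],X[0,0]))%180).round(1),"tilt",np.degrees(np.arccos(-X[2,2])).round(1),"F lock",(Lk.T@s["wrist_force"]).round(1),"M",(Lk.T@s["ft_torque"]).round(2),"w",round(s["grip_width"],4),"q",s["qpos"].round(2))
E
python3 st.py
```

```text
t: 14.2
tool_pos: [0.5595, -0.1847, 0.1606]
tcp_rot: [-2.778, 0.329, -2.302]
wrist_force: [-0.0, 0.3, -0.5]
grip_width: 0.0117
t: 14.6
tool_pos: [0.5611, -0.1846, 0.1578]
tcp_rot: [-2.778, 0.329, -2.301]
wrist_force: [-0.4, 0.7, -0.5]
grip_width: 0.0122
t 14.6 key end in lock mm [-0.4 -0.4 -4.1] yaw 46.1 tilt 0.2 F lock [-0.6  0.7 -0.2] M [ 0.11  0.45 -0.05] w 0.0122 q [ 0.79  0.51 -0.69  2.3   1.83  0.22  0.82]
```

```bash
python3 -m jog '{"offset":[[0.05,0,-0.09],[0.05,0,-0.09],[0,0,0]],"angular":[[0,0,0],[0,0,0],[0,0,0]]}';python3 st.py
python3 -m jog '{"offset":[[0.05,0,-0.09],[0.05,0,-0.09],[0,0,0]],"angular":[[0,0,0],[0,0,0],[0,0,0]]}';python3 st.py
```

```text
t: 14.9
tool_pos: [0.5621, -0.1846, 0.156]
tcp_rot: [-2.778, 0.329, -2.302]
wrist_force: [-0.8, -0.9, -1.0]
grip_width: 0.0117
t 14.9 key end in lock mm [-0.4 -0.4 -6.2] yaw 46.1 tilt 0.2 F lock [-1.2 -1.  -0.5] M [ 0.08  0.51 -0.1 ] w 0.0117 q [ 0.79  0.52 -0.69  2.3   1.84  0.23  0.81]
t: 15.2
tool_pos: [0.5629, -0.1849, 0.154]
tcp_rot: [-2.778, 0.328, -2.302]
wrist_force: [-1.2, -1.1, -1.8]
grip_width: 0.0118
t 15.2 key end in lock mm [-0.7 -0.8 -8.3] yaw 46.1 tilt 0.2 F lock [-1.8 -1.1 -1. ] M [-0.21  0.66 -0.1 ] w 0.0118 q [ 0.8   0.53 -0.7   2.29  1.84  0.24  0.8 ]
```

```bash
python3 -m jog '{"offset":[[0.05,0,-0.09],[0.05,0,-0.09],[0,0,0]],"angular":[[0,0,0],[0,0,0],[0,0,0]]}';python3 st.py
```

```text
t: 15.5
tool_pos: [0.5639, -0.1849, 0.1522]
tcp_rot: [-2.778, 0.328, -2.302]
wrist_force: [-1.1, -2.0, -2.7]
grip_width: 0.0115
t 15.5 key end in lock mm [ -0.6  -0.8 -10.4] yaw 46.1 tilt 0.2 F lock [-2.2 -2.1 -1.9] M [-0.44  0.95 -0.05] w 0.0115 q [ 0.8   0.53 -0.7   2.29  1.85  0.24  0.8 ]
```

The lateral reaction runs along the slot towards -x, -y, so the key sits a little too far that way. I shift it about 1.4 mm.

```bash
python3 -m jog '{"offset":[[-0.09,-0.1,-0.05],[0,0,0]],"angular":[[0,0,0],[0,0,0]]}';python3 st.py
python3 -m jog '{"offset":[[0.05,0,-0.09],[0.05,0,-0.09],[0.05,0,-0.09],[0,0,0]],"angular":[[0,0,0],[0,0,0],[0,0,0],[0,0,0]]}';python3 st.py
```

```text
t: 15.7
tool_pos: [0.5634, -0.1853, 0.1521]
tcp_rot: [-2.778, 0.329, -2.301]
wrist_force: [-1.3, 0.4, -1.1]
grip_width: 0.0118
t 15.7 key end in lock mm [ -1.   -1.  -10.2] yaw 46.2 tilt 0.2 F lock [-1.7  0.4 -0.4] M [ 0.11  0.53 -0.04] w 0.0118 q [ 0.8   0.53 -0.71  2.29  1.86  0.24  0.8 ]
t: 16.1
tool_pos: [0.5648, -0.1855, 0.1492]
tcp_rot: [-2.778, 0.329, -2.301]
wrist_force: [-0.2, -0.0, -0.4]
grip_width: 0.012
t 16.1 key end in lock mm [ -1.2  -1.2 -13.5] yaw 46.2 tilt 0.2 F lock [-0.4 -0.  -0.3] M [ 0.14  0.45 -0.03] w 0.012 q [ 0.81  0.54 -0.72  2.29  1.87  0.25  0.79]
```

Forces are back to the free baseline and the full blade section has entered. I continue down.

```bash
python3 -m jog '{"offset":[[0.1,0,-0.18],[0.1,0,-0.18],[0.1,0,-0.18],[0,0,0]],"angular":[[0,0,0],[0,0,0],[0,0,0],[0,0,0]]}';python3 st.py
python3 -m jog '{"offset":[[0.1,0,-0.18],[0.1,0,-0.18],[0.1,0,-0.18],[0,0,0]],"angular":[[0,0,0],[0,0,0],[0,0,0],[0,0,0]]}';python3 st.py
```

```text
t: 16.5
tool_pos: [0.5678, -0.1856, 0.1435]
tcp_rot: [-2.778, 0.329, -2.302]
wrist_force: [-1.3, 0.1, -1.5]
grip_width: 0.0115
t 16.5 key end in lock mm [ -1.3  -1.2 -19.9] yaw 46.1 tilt 0.2 F lock [-1.9  0.1 -0.7] M [ 0.13  0.5  -0.03] w 0.0115 q [ 0.81  0.56 -0.73  2.29  1.88  0.27  0.77]
t: 16.9
tool_pos: [0.5708, -0.1856, 0.1382]
tcp_rot: [-2.778, 0.329, -2.302]
wrist_force: [-0.1, -0.4, -0.9]
grip_width: 0.0116
t 16.9 key end in lock mm [ -1.1  -1.2 -26. ] yaw 46.1 tilt 0.2 F lock [-0.5 -0.4 -0.8] M [0.12 0.4  0.02] w 0.0116 q [ 0.81  0.58 -0.74  2.29  1.9   0.29  0.76]
```

```bash
python3 -m jog '{"offset":[[0.1,0,-0.18],[0.1,0,-0.18],[0.1,0,-0.18],[0,0,0]],"angular":[[0,0,0],[0,0,0],[0,0,0],[0,0,0]]}';python3 st.py
python3 -m jog '{"offset":[[0.05,0,-0.09],[0.05,0,-0.09],[0.05,0,-0.09],[0,0,0]],"angular":[[0,0,0],[0,0,0],[0,0,0],[0,0,0]]}';python3 st.py
```

```text
t: 17.3
tool_pos: [0.5737, -0.1856, 0.1328]
tcp_rot: [-2.778, 0.329, -2.302]
wrist_force: [0.6, 0.9, -0.3]
grip_width: 0.0118
t 17.3 key end in lock mm [ -1.   -1.1 -32.1] yaw 46.1 tilt 0.2 F lock [ 0.4  0.9 -0.5] M [ 0.15  0.52 -0.04] w 0.0118 q [ 0.82  0.59 -0.75  2.29  1.92  0.3   0.74]
t: 17.7
tool_pos: [0.5752, -0.1856, 0.1303]
tcp_rot: [-2.778, 0.329, -2.302]
wrist_force: [0.1, -0.2, -1.3]
grip_width: 0.012
t 17.7 key end in lock mm [ -0.9  -1.1 -35.1] yaw 46.1 tilt 0.2 F lock [-0.6 -0.2 -1.2] M [ 0.15  0.55 -0.07] w 0.012 q [ 0.82  0.6  -0.76  2.29  1.93  0.31  0.74]
```

```bash
python3 -m jog '{"offset":[[0.05,0,-0.09],[0.05,0,-0.09],[0,0,0],[0,0,0]],"angular":[[0,0,0],[0,0,0],[0,0,0],[0,0,0]]}' 1 60;python3 st.py
```

```text
t: 18.1
tool_pos: [0.5757, -0.1856, 0.1294]
tcp_rot: [-2.776, 0.328, -2.301]
wrist_force: [-9.9, 0.6, 16.4]
grip_width: 0.0116
t 18.1 key end in lock mm [ -0.8  -1.1 -36. ] yaw 46.2 tilt 0.2 F lock [-1.1  0.4 19.1] M [ 0.    0.86 -0.07] w 0.0116 q [ 0.82  0.6  -0.76  2.29  1.93  0.32  0.73]
```

The key is home: depth 36.0 mm, 19 N floor contact, yaw 46° so still locked. I ease the press and turn clockwise about the lock axis.

```bash
python3 -m jog '{"offset":[[-0.03,0,0.06],[0,0,0],[0,0.01,0],[0,0.01,0],[0,0.01,0],[0,0.01,0],[0,0.01,0],[0,0.01,0],[0,0,0]],"angular":[[0,0,0],[0,0,0],[0.23,0,-0.44],[0.23,0,-0.44],[0.23,0,-0.44],[0.23,0,-0.44],[0.23,0,-0.44],[0.23,0,-0.44],[0,0,0]]}';python3 st.py
```

```text
t: 19.0
tool_pos: [0.5758, -0.1857, 0.1296]
tcp_rot: [-2.945, 0.441, -2.737]
wrist_force: [-6.7, -2.4, 9.9]
grip_width: 0.0116
t 19.0 key end in lock mm [ -1.1  -1.4 -35.9] yaw 22.2 tilt 0.5 F lock [-1.2 -2.6 11.9] M [-0.48  0.62  0.01] w 0.0116 q [ 0.88  0.64 -0.86  2.28  1.83  0.38  0.42]
```

```bash
python3 -m jog '{"offset":[[-0.02,0.05,0.03],[0,0.02,0],[0,0.02,0],[0,0.01,0],[0,0.01,0],[0,0.01,0],[0,0,0]],"angular":[[0.23,0,-0.44],[0.23,0,-0.44],[0.23,0,-0.44],[0.23,0,-0.44],[0.23,0,-0.44],[0,0,0],[0,0,0]]}';python3 st.py
```

```text
t: 19.7
tool_pos: [0.576, -0.1856, 0.1298]
tcp_rot: [-3.117, 0.476, -3.121]
wrist_force: [-3.8, -3.8, 6.3]
grip_width: 0.012
t 19.7 key end in lock mm [ -1.2  -1.3 -35.8] yaw 2.4 tilt 0.7 F lock [-0.3 -3.9  7.3] M [-1.01  0.26  0.12] w 0.012 q [ 0.92  0.66 -0.93  2.27  1.77  0.43  0.14]
```

```bash
python3 -m jog '{"offset":[[0,-0.1,0],[0,0,0],[0,0,0],[0,0,0],[0,0,0]],"angular":[[0.23,0,-0.44],[0.19,0,-0.35],[0,0,0],[0,0,0],[0,0,0]]}';python3 st.py
```

```text
t: 20.2
tool_pos: [0.576, -0.1858, 0.1298]
tcp_rot: [3.1, 0.473, 3.023]
wrist_force: [-3.2, -2.6, 5.4]
grip_width: 0.0117
t 20.2 key end in lock mm [ -1.3  -1.2 -35.8] yaw 175.3 tilt 0.8 F lock [-0.2 -2.7  6.2] M [-0.58  0.14  0.06] w 0.0117 q [ 0.94  0.67 -0.95  2.27  1.76  0.44  0.04]
```

```bash
python3 -m jog '{"offset":[[0,0,0],[0,0,0],[0,0,0]],"angular":[[0.19,0,-0.35],[0,0,0],[0,0,0]]}';python3 st.py; python3 -m jog '{"offset":[[0,0,0],[0,0,0],[0,0,0]],"angular":[[0.19,0,-0.35],[0,0,0],[0,0,0]]}';python3 st.py
```

```text
t: 20.5
tool_pos: [0.576, -0.1859, 0.1298]
tcp_rot: [3.07, 0.469, 2.961]
wrist_force: [-2.5, -2.3, 5.3]
grip_width: 0.0116
t 20.5 key end in lock mm [ -1.3  -1.2 -35.8] yaw 172.1 tilt 0.8 F lock [ 0.4 -2.3  5.8] M [-0.74  0.11  0.08] w 0.0116 q [ 0.94  0.68 -0.96  2.27  1.75  0.45 -0.01]
t: 20.8
tool_pos: [0.5761, -0.1859, 0.1299]
tcp_rot: [3.042, 0.464, 2.9]
wrist_force: [-2.5, -3.3, 5.7]
grip_width: 0.012
t 20.8 key end in lock mm [ -1.3  -1.1 -35.8] yaw 169.0 tilt 0.9 F lock [ 0.6 -3.4  6.2] M [-0.82  0.15  0.36] w 0.012 q [ 0.95  0.68 -0.97  2.27  1.74  0.46 -0.05]
```

The torque rose to 0.36 N m at -11°: the stop plus the blade's roughly 8° of slot clearance. I turn back to centre the blade in the slot, then release and back off along the axis.

```bash
python3 -m jog '{"offset":[[0,0,0],[0,0,0],[0,0,0],[0,0,0]],"angular":[[-0.3,0,0.55],[-0.28,0,0.53],[0,0,0],[0,0,0]]}';python3 st.py; python3 -m jog '{"offset":[[0,0,0],[0,0,0],[0,0,0],[0,0,0],[0,0,0],[0,0,0],[0,0,0],[0,0,0],[0,0,0],[0,0,0]],"angular":[[0,0,0],[0,0,0],[0,0,0],[0,0,0],[0,0,0],[0,0,0],[0,0,0],[0,0,0],[0,0,0],[0,0,0]]}' -0.2;python3 st.py
```

```text
t: 21.2
tool_pos: [0.5759, -0.1851, 0.1297]
tcp_rot: [3.129, 0.475, 3.088]
wrist_force: [-3.8, -2.0, 5.5]
grip_width: 0.012
t 21.2 key end in lock mm [ -1.4  -0.5 -35.8] yaw 178.6 tilt 0.8 F lock [-0.7 -2.1  6.6] M [-0.41  0.32  0.  ] w 0.012 q [ 0.93  0.67 -0.94  2.27  1.76  0.44  0.09]
t: 22.2
tool_pos: [0.5757, -0.1848, 0.1295]
tcp_rot: [3.129, 0.475, 3.091]
wrist_force: [-0.4, 0.3, -0.4]
grip_width: 0.056
t 22.2 key end in lock mm [ -1.7  -0.1 -36. ] yaw 178.7 tilt 0.8 F lock [-0.5  0.3 -0.1] M [ 0.04  0.32 -0.04] w 0.056 q [ 0.93  0.67 -0.94  2.27  1.76  0.44  0.09]
```

```bash
python3 -m jog '{"offset":[[-0.24,0,0.44],[-0.47,0,0.88],[-0.47,0,0.88],[-0.47,0,0.88],[-0.47,0,0.88],[-0.47,0,0.88],[-0.47,0,0.88],[0,0,0],[0,0,0]],"angular":[[0,0,0],[0,0,0],[0,0,0],[0,0,0],[0,0,0],[0,0,0],[0,0,0],[0,0,0],[0,0,0]]}';python3 st.py
python3 -m jog '{"offset":[[-0.3,0,1.5],[-0.3,0,2],[-0.3,0,2],[0,2,2],[0,3,1],[0,3,0],[0,3,0],[0,3,0],[0,0,0],[0,0,0]],"angular":[[0,0.2,0],[0,0.3,0],[0,0.3,0],[0,0.3,0],[0,0.3,0],[0,0.3,0],[0,0.3,0],[0,0.3,0],[0,0,0],[0,0,0]]}'
python3 - <<'E'
from h import *
t,s=snap("top"),snap("side")
im=np.zeros((600,800,3),np.uint8); im[:400,:400]=crop(t,310,140,390,220,5); im[:400,400:]=crop(s,230,75,310,155,5)
im[400:,:267]=cv2.resize(t["color"],(267,200)); im[400:,400:667]=cv2.resize(s["color"],(267,200))
cv2.imwrite("pics/final.png",im)
E
```

```text
t: 23.1
tool_pos: [0.5452, -0.185, 0.187]
tcp_rot: [3.13, 0.475, 3.091]
wrist_force: [-0.3, -0.1, -0.2]
grip_width: 0.056
t 23.1 key end in lock mm [-1.6 -1.2 29.1] yaw 178.7 tilt 0.8 F lock [-0.3 -0.2 -0.1] M [ 0.04  0.33 -0.02] w 0.056 q [ 0.97  0.5  -0.92  2.28  1.46  0.31  0.37]
t: 24.1
tool_pos: [0.5371, -0.0453, 0.2675]
tcp_rot: [-3.136, 0.161, 3.097]
wrist_force: [0.1, -0.6, 0.3]
grip_width: 0.0558
```

View pics/final.png

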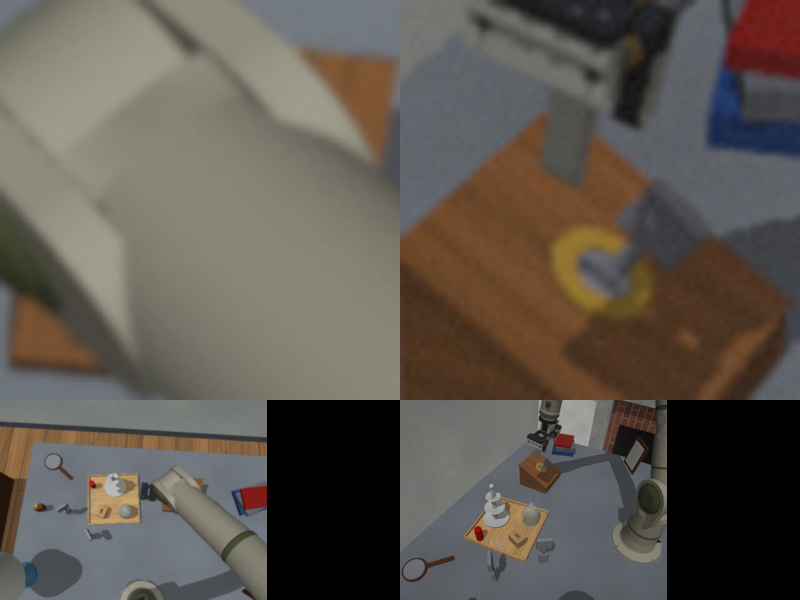

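The key stands upright in the lock, with the bow at side-crop (665,225), and the other things on the tray look unmoved. I check the bow corners against the expected home and unlocked pose.

```bash
python3 - <<'E'
from h import *
s=load("side")
for y in(-15,0,15):
    A=Lk@R.from_euler('z',y,degrees=True).as_matrix()
    P=[lock-.036*Lk[:,2]+A@[x,0,z] for x,z in((.022,.118),(-.022,.118),(-.022,.078),(.022,.078),(0,.05))]
    print(y,((proj(s,P)-[230,75]+.5)*5+[400,0]).round().tolist())
E
```

```text
-15 [[641.0, 164.0], [689.0, 222.0], [655.0, 264.0], [609.0, 208.0], [610.0, 265.0]]
0 [[635.0, 168.0], [694.0, 218.0], [661.0, 260.0], [603.0, 211.0], [610.0, 265.0]]
15 [[631.0, 173.0], [698.0, 213.0], [664.0, 255.0], [600.0, 217.0], [610.0, 265.0]]
```

```bash
python3 - <<'E'
from h import *
s=load("side"); im=crop(s,265,105,305,140,20)
cv2.imwrite("pics/bow.png",im)
E
```

```text
(no output)
```

View pics/bow.png

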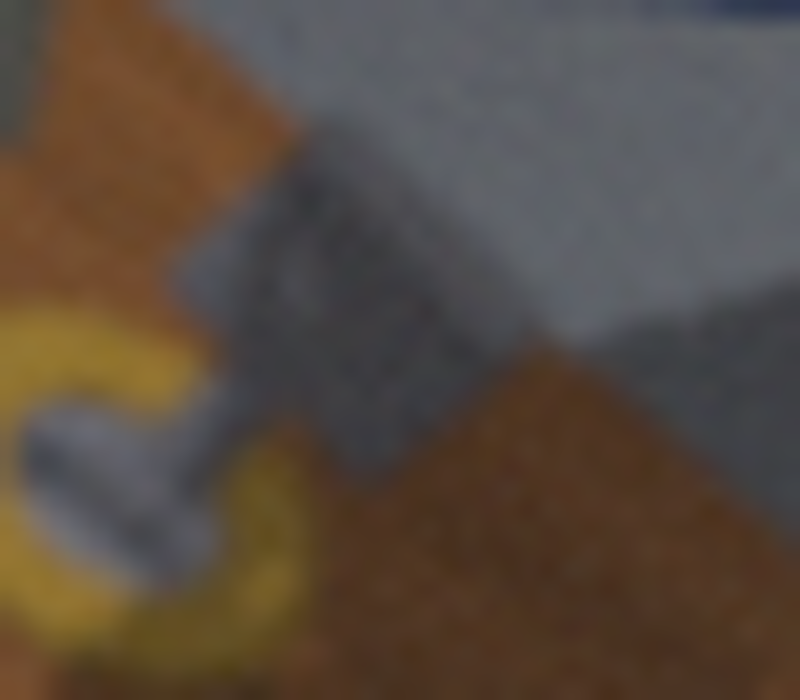

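The plug's slot shows as a line from (30,440) to (170,560), at a slope of about 41°, where 40° is expected for straight up the slope: it is unlocked. The bow edges give key yaw of about -7° ± 5°, within the slot's play. The key leans a few degrees, also within its play. I hand in.

```bash
python3 -c "
from plant import bot
print(bot.sense()['wrist_force'].round(1)); print(bot.finish_job())"
```

```text
[ 0.3  0.4 -0.3]
the job is handed in; nothing more can be done
None
```

I took the key from its stand, put it fully home in the lock, turned it clockwise to the stop and left it standing there. The job was handed in at about 24 s, and no verdict is reported.

- **Insertion:** the blade went in at about 46° to up-slope, still locked. It reached a depth of 36.0 mm, where I pressed on the floor with 19 N for a moment. The task asks for a light press, and 19 N is above the 10 N below which the plug is sure not to turn.
- **Turn:** I turned it clockwise until the torque rose to 0.36 N m at about -11°, which I took as the stop plus the blade's play in the slot. I then turned back to about -1° and released it.
- **Last picture:**
    - The plug's slot points straight up the slope, to within a few degrees.
    - The bow edges were less clear and put the key at about -7° ± 5°. This is inside the slot's play and well within the 0.3 rad limit.
    - The key leans a few degrees, also within its play.
- **Other things on the tray:** they look unmoved by eye in the last picture; I did not measure them again.
- **Robot at the end:** the gripper was clear, with wrist force under 1 N.
- **What went wrong on the way:** the first approach ran into the limits of joints 5 and 6. I backed off and came in with the tool turned half round.

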